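# Load the staining rack in reverse order

### The arm

A 6-joint arm with a two-finger parallel gripper is mounted at the origin on a cart in front of the work surface, level with it; the furniture and walls round the work are solid. World frame = base frame: x ahead of the robot, y to its left, z up, the work surface at z = 0. Lengths are in m, angles in rad, forces in N, time in s.
With the tool pointing down it reaches from about 0.375 to 0.9 m from the base axis. Payload 3.1 kg.
Tool frame: the origin (TCP) lies midway between the tips of the shut fingers; the grasp point (between the pads) lies 19 mm behind it (bot.tcp_to_grasp is the distance from the TCP to the grasp point, in m); z points along the fingers, y is the direction in which the jaws open and shut (so a half turn about z gives the same grasp; the last joint's range is limited). The gripper opens to 85 mm and grips with 20 to 120 N. Pads are 22 mm wide; open, the fingers measure 114 mm over their backs; the gripper's body (76 mm by 85 mm) begins 54 mm behind the grasp point. The pads swing forward as they close: fully open they stand 13 mm farther back than shut.
Start: joints at [-1.506, 0.527, 1.433, -0, 1.181, -0.178], TCP at [0.151, -0.606, 0.231] pointing down, gripper open.
Joint ranges: [-3.08, 3.08], [-0.75, 2.2], [0.22, 2.44], [-1.43, 4.57], [0, 2.65], [-2.85, 2.85]. Speed limits (rad/s): [2.79, 2.79, 3.14, 3.14, 3.14, 3.14].

### API

Orientations are given as a unit quaternion [w, x, y, z].
In Python, from workcell import bot gives the robot as it stands.
- The arm moves only by the tool play_rows, never from a script. Its argument "commands" is a list of rows, each a list of 3 entries, a list of its own where there are three numbers: the shift along the tool's x, y, z in mm, then the turn, a rotation vector about the tool's x, y, z in degrees, then the finger opening in mm, from 0 to 85.4. A call has exactly 5 rows; each row is the pose to reach, as a shift and turn from the pose measured when the call began, along the tool's axes at that moment; what a row does not reach only later rows make up. A row lasts 1/12 s, in which the tool goes at most 41.7 mm and 7.16 degrees, less where a joint would pass 70% of its speed; a pose out of reach is approached as far as the arm can. A call with a gripper value outside its range is refused whole. The fingers move at their own pace and stop on an object; "newtons" is the grip in N (left out, the last holds). Time passes only in rows, so rows that repeat a pose let the fingers close, or fill a call up. It gives the time, the measured TCP pose, the force and the opening at its end, in the units of the state.
- bot.get_state(): the state, without advancing time (a new reading comes with each control period).
- bot.read_camera(name): name is "scene" or "top"; returns the picture (384x512x3 uint8, red, green, blue); there is no depth.
- bot.get_calibration(name): a dict with "fovy" (degrees; the focal length in pixels is half the picture's height over the tangent of half this angle, whatever the lens; pixels are square), "cx", "cy" (the principal point, pixels), "rvec" (rotation vector, rad) and "tvec" (3), from world to camera coordinates, as OpenCV has them. Camera axes: x right, y down, z forward; pixel columns grow to the right and rows downward; lengths in m; the calibration is good to about 2 mm. A picture is of the moment at which its call begins. get_calibration takes no time and is no camera call.
- bot.close_job(): hands the job in, once; it reports no verdict.
The state is a dict: "time_s": time; "joints": joint angles; "joint_vel": joint speeds; "joint_efforts": joint torques, N m; "position": TCP position; "ee_rot": TCP orientation; "wrist_force": force on the tool from outside, world axes, zero at the start; "moment": the same for the moment, N m; "grip_width": finger opening in m.
Only numpy, scipy, OpenCV 4.12 (cv2) and the standard library are available. Lean on these libraries where they do the work, as an engineer would, in place of code of your own. Each camera call takes 0.05 s, during which the arm holds its last target.

### The job

For the return run the staining row has to be set up backwards. Move the three bottles and the staining jar from the green rack to the empty white rack in reverse order: what stands at the left end of the green rack goes to the right end of the white one, the second from the left becomes second from the right, and so on. Each stands upright in its own pocket at the end, and none is tipped over on the way.

Things in the scene. Friction and masses are not known exactly. Their poses are not given: they have to be found in the camera images.
- blue_cap_bottle: Clear bottle with violet liquid and a bright blue cap: 94 mm high, body 46 mm across, screw cap 28 mm across and 17 mm high at the very top. Loose. Origin at the centre of its underside, z up its axis; round, so its yaw means nothing.
- amber_bottle: Amber bottle with a small black cap: 112 mm high, body 52 mm across, screw cap 28 mm across and 17 mm high at the very top. Loose. Origin at the centre of its underside, z up its axis; round, so its yaw means nothing.
- white_cap_bottle: Tall colourless bottle with a white cap: 135 mm high, body 60 mm across, screw cap 28 mm across and 17 mm high at the very top. Loose. Origin at the centre of its underside, z up its axis; round, so its yaw means nothing.
- staining_jar: Clear staining jar with pink filling and a wide black lid: 102 mm high, 59 mm across at its widest, lid 48 mm across and 17 mm high at the very top. Loose. Origin at the centre of its underside, z up its axis; round, so its yaw means nothing.
- blue_tag: Blue plastic tag, 18 x 50 x 8 mm, fixed on the front ledge of the green rack, centred in front of the pocket in which the blue-capped bottle stands at the start (52 mm to the rack's -x side of that pocket's centre); it stays as a mark of that place. Origin at the centre of its underside, axes as the green rack's.
- orange_tag: Orange plastic tag, 18 x 50 x 8 mm, fixed on the front ledge of the green rack, centred in front of the pocket in which the amber bottle stands at the start (52 mm to the rack's -x side of that pocket's centre); it stays as a mark of that place. Origin at the centre of its underside, axes as the green rack's.
- white_tag: White plastic tag, 18 x 50 x 8 mm, fixed on the front ledge of the green rack, centred in front of the pocket in which the white-capped bottle stands at the start (52 mm to the rack's -x side of that pocket's centre); it stays as a mark of that place. Origin at the centre of its underside, axes as the green rack's.
- red_tag: Red plastic tag, 18 x 50 x 8 mm, fixed on the front ledge of the green rack, centred in front of the pocket in which the staining jar stands at the start (52 mm to the rack's -x side of that pocket's centre); it stays as a mark of that place. Origin at the centre of its underside, axes as the green rack's.
- green_rack: Green rack, full at the start; may be nearer or farther. Fixed, 324 mm along y (+ 19 mm loop each end), 84 along x (+ 22 mm ledge at -x, the robot's side). Four 76 x 76 mm open pockets centred at x = 0, y = 120, 40, -40, -120 mm; floor 4 mm, wall tops 30 mm above the desk, walls 4 mm. Origin: desk level, middle of the row; +y towards its left end seen from the robot.
- white_rack: White rack, empty at the start, no tags on its ledge. Fixed, 324 mm along y (+ 19 mm loop each end), 84 along x (+ 22 mm ledge at -x, the robot's side). Four 76 x 76 mm open pockets centred at x = 0, y = 120, 40, -40, -120 mm; floor 4 mm, wall tops 30 mm above the desk, walls 4 mm. Origin: desk level, middle of the row; +y towards its left end seen from the robot.

How it is judged:
At the end, for the whole second after the job is handed in: Each vessel stands in the white-rack pocket that mirrors its place in the green rack (marked by its tag): within 17 mm of the pocket centre along each rack axis, underside on the pocket floor (at most 10 mm above desk), tilted less than 0.12 rad, released and at rest (x of blue_cap_bottle in the frame of white_rack between -0.017 and 0.017 m and z of blue_cap_bottle in the frame of white_rack between -0.001 and 0.01 m and angle between each of blue_cap_bottle, amber_bottle, white_cap_bottle, staining_jar's own z axis and vertical below 0.12 rad and linear speed of each of blue_cap_bottle, amber_bottle, white_cap_bottle, staining_jar below 0.02 m/s and angular speed of each of blue_cap_bottle, amber_bottle, white_cap_bottle, staining_jar below 0.2 rad/s and ((y of blue_tag in the frame of green_rack between 0.1 and 0.14 m and y of blue_cap_bottle in the frame of white_rack between -0.137 and -0.103 m) or (y of blue_tag in the frame of green_rack between 0.02 and 0.06 m and y of blue_cap_bottle in the frame of white_rack between -0.057 and -0.023 m) or (y of blue_tag in the frame of green_rack between -0.06 and -0.02 m and y of blue_cap_bottle in the frame of white_rack between 0.023 and 0.057 m) or (y of blue_tag in the frame of green_rack between -0.14 and -0.1 m and y of blue_cap_bottle in the frame of white_rack between 0.103 and 0.137 m)) and x of amber_bottle in the frame of white_rack between -0.017 and 0.017 m and z of amber_bottle in the frame of white_rack between -0.001 and 0.01 m and ((y of orange_tag in the frame of green_rack between 0.1 and 0.14 m and y of amber_bottle in the frame of white_rack between -0.137 and -0.103 m) or (y of orange_tag in the frame of green_rack between 0.02 and 0.06 m and y of amber_bottle in the frame of white_rack between -0.057 and -0.023 m) or (y of orange_tag in the frame of green_rack between -0.06 and -0.02 m and y of amber_bottle in the frame of white_rack between 0.023 and 0.057 m) or (y of orange_tag in the frame of green_rack between -0.14 and -0.1 m and y of amber_bottle in the frame of white_rack between 0.103 and 0.137 m)) and x of white_cap_bottle in the frame of white_rack between -0.017 and 0.017 m and z of white_cap_bottle in the frame of white_rack between -0.001 and 0.01 m and ((y of white_tag in the frame of green_rack between 0.1 and 0.14 m and y of white_cap_bottle in the frame of white_rack between -0.137 and -0.103 m) or (y of white_tag in the frame of green_rack between 0.02 and 0.06 m and y of white_cap_bottle in the frame of white_rack between -0.057 and -0.023 m) or (y of white_tag in the frame of green_rack between -0.06 and -0.02 m and y of white_cap_bottle in the frame of white_rack between 0.023 and 0.057 m) or (y of white_tag in the frame of green_rack between -0.14 and -0.1 m and y of white_cap_bottle in the frame of white_rack between 0.103 and 0.137 m)) and x of staining_jar in the frame of white_rack between -0.017 and 0.017 m and z of staining_jar in the frame of white_rack between -0.001 and 0.01 m and ((y of red_tag in the frame of green_rack between 0.1 and 0.14 m and y of staining_jar in the frame of white_rack between -0.137 and -0.103 m) or (y of red_tag in the frame of green_rack between 0.02 and 0.06 m and y of staining_jar in the frame of white_rack between -0.057 and -0.023 m) or (y of red_tag in the frame of green_rack between -0.06 and -0.02 m and y of staining_jar in the frame of white_rack between 0.023 and 0.057 m) or (y of red_tag in the frame of green_rack between -0.14 and -0.1 m and y of staining_jar in the frame of white_rack between 0.103 and 0.137 m))); the robot touches nothing.
It fails at once if a vessel is tipped over (more than 0.6 rad from upright) (angle between any of blue_cap_bottle, amber_bottle, white_cap_bottle, staining_jar's own z axis and vertical above 0.6 rad).
It also fails if it takes over 115 s, if anything falls off the work surface, if the arm or the gripper's body presses on something with over 40 N, if the wrist force passes 120 N, or if a joint passes its speed limit or range.

## Working session

There is one attempt and no reset: what is moved stays moved. The work goes in short steps, Python scripts to look and compute and a tool call to move; the robot and the scene stay as the last step left them, time stands still between calls to the robot, and variables do not carry over. Pictures are saved under pics/ and viewed, and the job is handed in when it is done.

Besides the shell and the picture viewer there is one more tool, called after "Emit:" as name(argument=value, ...) on one line, values as JSON. play_rows: Moves the arm, as the interface text tells. Its arguments: {"type":"object","properties":{"commands":{"type":"array"},"newtons":{"type":"number"}},"required":["commands"]}

```bash
ls; mkdir -p pics
python3 - <<'E'
from workcell import bot
import cv2
print(bot.get_state())
for n in("scene","top"):
    im=bot.read_camera(n); cv2.imwrite(f"pics/{n}0.png",im[:,:,::-1]); print(n,bot.get_calibration(n))
print(bot.tcp_to_grasp)
E
```

```text
pics
{'time_s': 0.0, 'joints': array([-1.50548979e+00,  5.28476526e-01,  1.43391591e+00,  2.27028942e-05,
        1.18142293e+00, -1.78463106e-01]), 'joint_vel': array([ 0.00025077, -0.00114677,  0.00178913, -0.00102931, -0.00112343,
        0.0008934 ]), 'joint_efforts': array([ 1.62256129e-04, -4.42348731e+01, -1.78025097e+01, -1.07100034e-04,
        8.41158297e-03,  1.89097130e-05]), 'position': array([ 0.15086031, -0.60576788,  0.23032295]), 'ee_rot': array([-1.10898099e-03,  9.92581149e-01,  1.21578895e-01,  7.33250655e-05]), 'wrist_force': array([ 0.94277928,  0.54831135, -0.94340487]), 'moment': array([-0.02210505,  0.01999153, -0.04557103]), 'grip_width': 0.08534214564705307}
scene {'fovy': 52.80623391252501, 'cx': 255.73445528626897, 'cy': 185.4886536600125, 'rvec': array([ 2.35146655, -0.62091143,  0.2579037 ]), 'tvec': array([-0.47351257,  0.16446739,  0.77884672])}
top {'fovy': 45.497248702661864, 'cx': 261.83848644896966, 'cy': 195.70628937023326, 'rvec': array([ 2.2124327 , -2.17620491,  0.07267962]), 'tvec': array([-0.09477917,  0.51853601,  0.89860964])}
0.0187
```

View pics/scene0.png

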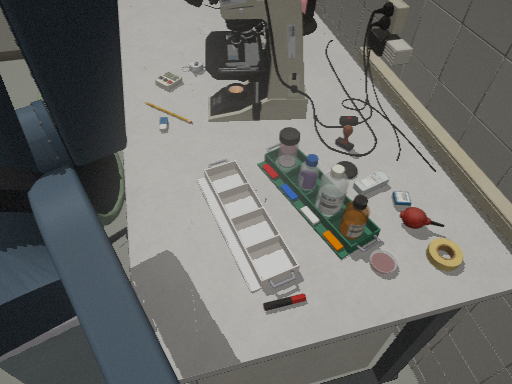

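View pics/top0.png

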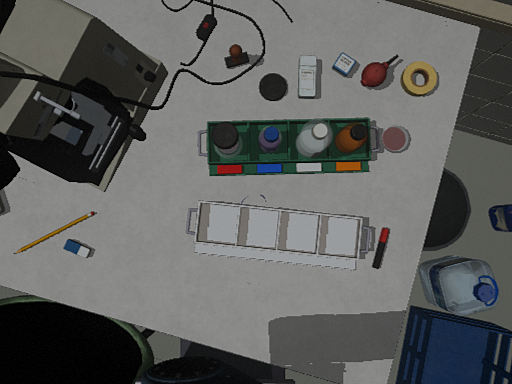

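Top view: the green rack at rows 120-175 holds, left to right, the jar (225,135), blue cap (270,135), white cap (320,132) and amber (357,130). The tags match that order. The white rack is at rows 200-270, slightly turned. I'll measure both next.

```bash
cat > h.py <<'E'
import numpy as np, cv2
from workcell import bot
def cam(n):
    c=bot.get_calibration(n); f=192/np.tan(np.radians(c["fovy"])/2)
    K=np.array([[f,0,c["cx"]],[0,f,c["cy"]],[0,0,1]]); R=cv2.Rodrigues(c["rvec"])[0]
    return K,R,np.array(c["tvec"])
def ray(n,u,v,z):
    K,R,t=cam(n); d=R.T@np.linalg.solve(K,[u,v,1]); o=-R.T@t
    return o+d*(z-o[2])/d[2]
def proj(n,p):
    K,R,t=cam(n); q=K@(R@np.array(p)+t); return q[:2]/q[2]
E
python3 - <<'E'
from h import *
im=cv2.imread("pics/top0.png")
c=im[100:285,180:400]; cv2.imwrite("pics/topc.png",cv2.resize(c,None,fx=3.6,fy=3.2,interpolation=cv2.INTER_CUBIC))
K,R,t=cam("top"); print("campos",-R.T@t, "scenepos", -cam("scene")[1].T@cam("scene")[2])
hsv=cv2.cvtColor(im,cv2.COLOR_BGR2HSV)
for name,lo,hi in [("red",(0,150,80),(5,255,255)),("blue",(105,150,120),(122,255,255)),("orange",(10,200,150),(20,255,255)),("green",(65,100,30),(90,255,255))]:
    m=cv2.inRange(hsv,lo,hi); m[:100]=0;m[185:]=0;m[:,:190]=0;m[:,380:]=0
    for k in cv2.findContours(m,cv2.RETR_EXTERNAL,cv2.CHAIN_APPROX_NONE)[0]:
        if cv2.contourArea(k)>30: 
            r=cv2.minAreaRect(k); print(name,r,cv2.contourArea(k),ray("top",*r[0],.03))
E
```

```text
campos [ 0.46555439 -0.08056736  0.92850955] scenepos [ 0.20376858 -0.57201719  0.69938586]
red ((229.0, 169.0), (8.0, 24.0), 90.0) 176.5 [ 0.57083887 -0.02052108  0.03      ]
blue ((268.5, 168.0), (8.0, 23.0), 90.0) 161.5 [ 0.57415726 -0.09836784  0.03      ]
orange ((348.0, 166.0), (8.0, 22.0), 90.0) 154.5 [ 0.58082602 -0.25540179  0.03      ]
green ((253.8715362548828, 168.99044799804688), (10.586263656616211, 88.02235412597656), 88.53119659423828) 328.5 [ 0.5716983  -0.06954569  0.03      ]
green ((323.5, 167.0), (10.0, 37.0), 90.0) 124.5 [ 0.57800676 -0.20696341  0.03      ]
green ((356.0, 166.0), (10.0, 24.0), 90.0) 53.0 [ 0.58109816 -0.27123187  0.03      ]
green ((288.2868347167969, 140.61558532714844), (41.94407653808594, 162.8965301513672), 88.54364013671875) 3076.0 [ 0.62935891 -0.13671923  0.03      ]
```

View pics/topc.png

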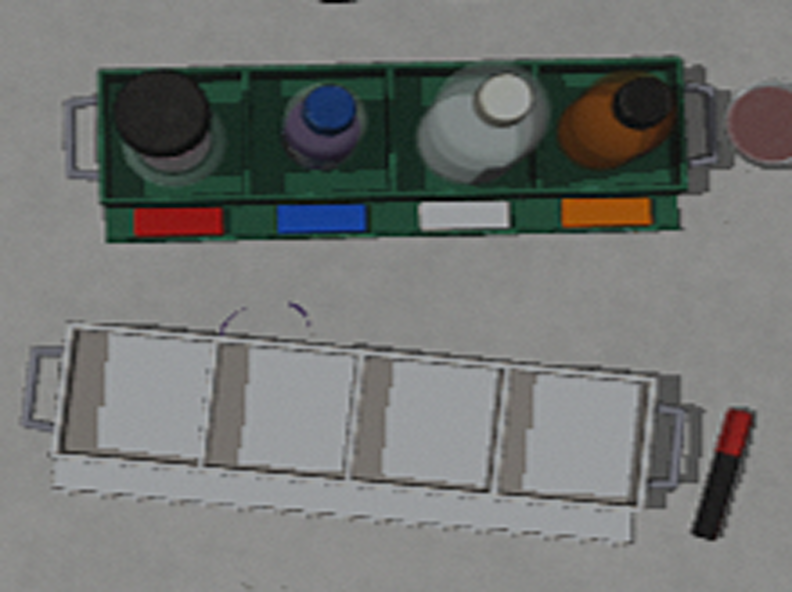

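```bash
cat >> h.py <<'E'
def cr(x,y): return ((x+.5)/3.6-.5+180,(y+.5)/3.2-.5+100)
E
python3 - <<'E'
from h import *
W=[ray("top",*cr(*p),.03)[:2] for p in [(69,323),(657,376),(639,507),(57,454)]]
G=[ray("top",*cr(*p),.03)[:2] for p in [(98,70),(682,57),(686,190),(103,203)]]
for nm,Q in(("W",W),("G",G)):
    Q=np.array(Q); print(nm,Q.round(4).tolist(),[np.linalg.norm(Q[i]-Q[(i+1)%4]).round(4) for i in range(4)])
    c=Q.mean(0); d=(Q[0]+Q[3]-Q[1]-Q[2]); d/=np.linalg.norm(d); print(" c",c,"yaw",np.degrees(np.arctan2(-d[0],d[1])))
    yaw=np.arctan2(-d[0],d[1]); ex=np.array([d[1],-d[0]])
    for k in(120,40,-40,-120): print("   ",k,(c+d*k/1000).round(4))
for n,p,z in [("jar",(163,112),.106),("blue",(330,108),.098),("white",(505,98),.139),("amber",(643,102),.116)]:
    P=ray("top",*cr(*p),z); print(n,P.round(4),"scene px",proj("scene",P).round(1))
S=cv2.imread("pics/scene0.png"); cv2.imwrite("pics/scenec.png",cv2.resize(S[110:300,190:400],None,fx=3.5,fy=3.1,interpolation=cv2.INTER_CUBIC))
E
```

```text
W [[0.5075, 0.0374], [0.4803, -0.2837], [0.4003, -0.2742], [0.4274, 0.042]] [np.float64(0.3223), np.float64(0.0806), np.float64(0.3173), np.float64(0.0802)]
 c [ 0.45386695 -0.11963041] yaw -4.875997712027538
    120 [ 4.641e-01 -1.000e-04]
    40 [ 0.4573 -0.0798]
    -40 [ 0.4505 -0.1595]
    -120 [ 0.4437 -0.2392]
G [[0.6647, 0.0253], [0.6786, -0.2969], [0.5954, -0.2993], [0.5818, 0.0206]] [np.float64(0.3225), np.float64(0.0832), np.float64(0.3202), np.float64(0.083)]
 c [ 0.63016125 -0.13756866] yaw 2.4563269522569993
    120 [ 0.625  -0.0177]
    40 [ 0.6284 -0.0976]
    -40 [ 0.6319 -0.1775]
    -120 [ 0.6353 -0.2575]
jar [ 0.6244 -0.0169  0.106 ] scene px [289.  133.3]
blue [ 0.6297 -0.1012  0.098 ] scene px [311.4 157. ]
white [ 0.6286 -0.1848  0.139 ] scene px [337.4 167.9]
amber [ 0.6323 -0.2568  0.116 ] scene px [359.4 198.3]
```

View pics/scenec.png

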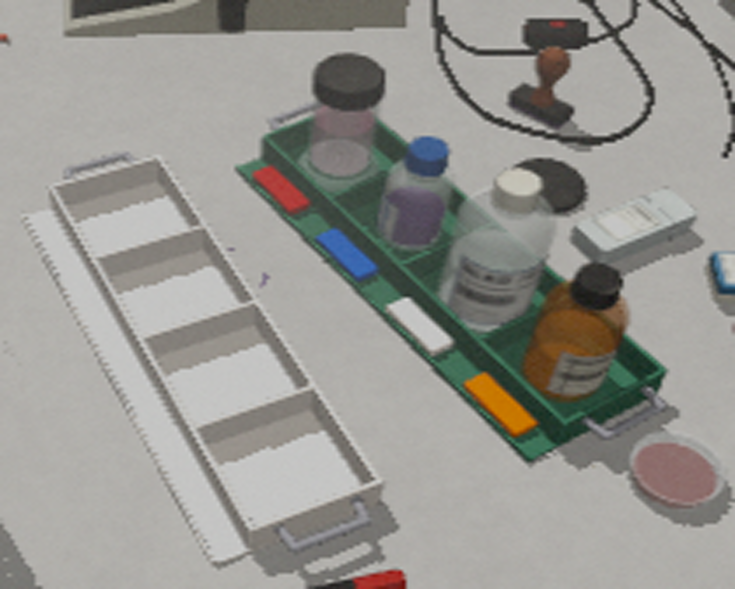

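Everything agrees: cap tops reproject into the scene view within about 2 px, and the rack sizes come out at 322x82 mm (324x84 given). Green order left to right is jar, blue, white, amber, so the white rack gets amber, white, blue, jar. I'll grip the caps with the jaws along rack x, starting with amber.

```bash
cat > go.py <<'E'
import sys,numpy as np
from workcell import bot
from scipy.spatial.transform import Rotation as Ro
def go(x,y,z,th):
    s=bot.get_state(); q=s["ee_rot"]; R=Ro.from_quat([q[1],q[2],q[3],q[0]])
    a=np.radians(th); T=Ro.from_matrix(np.array([[np.cos(a),np.sin(a),0],[np.sin(a),-np.cos(a),0],[0,0,-1]]))
    print("shift mm",(R.inv().apply(np.array([x,y,z])-s["position"])*1000).round(1),"turn",np.degrees((R.inv()*T).as_rotvec()).round(2),
     "| pos",s["position"].round(4),"t",round(s["time_s"],2),"w",round(s["grip_width"]*1000,1),"F",s["wrist_force"].round(1))
go(*map(float,sys.argv[1:5]))
E
python3 go.py .632 -.257 .21 92.5
```

```text
shift mm [ 551.1 -222.4   21.1] turn [ -0.08  -0.09 -78.53] | pos [ 0.1508 -0.6059  0.2304] t 0.1 w 85.5 F [0.8 0.2 0.6]
```

Emit:
play_rows(commands=[[[30,-12,0],[0,0,-5],60],[[60,-24,0],[0,0,-10],60],[[95,-38,0],[0,0,-16],60],[[130,-52,5],[0,0,-22],60],[[165,-66,5],[0,0,-28],60]], newtons=40)

```text
time_s: 0.52
position: [0.2957, -0.5002, 0.2245]
ee_rot: [-0.002, 0.933, 0.36, 0.0]
wrist_force: [0.6, -0.4, -0.9]
grip_width: 0.06
```

```bash
python3 go.py .632 -.257 .21 92.5
```

```text
shift mm [412.4  45.8  15.3] turn [ -0.14  -0.21 -50.29] | pos [ 0.2957 -0.5002  0.2245] t 0.52 w 60.0 F [ 0.6 -0.4 -0.9]
```

Emit:
play_rows(commands=[[[35,4,1],[0,0,-5],60],[[70,8,2],[0,0,-10],60],[[105,12,4],[0,0,-16],60],[[140,16,5],[0,0,-22],60],[[175,19,6],[0,0,-28],60]])

```text
time_s: 0.93
position: [0.4392, -0.3953, 0.2183]
ee_rot: [-0.002, 0.817, 0.577, 0.001]
wrist_force: [-0.5, -0.4, 0.1]
grip_width: 0.0602
```

```bash
python3 go.py .632 -.257 .21 92.5
```

```text
shift mm [194.6 135.6   8.8] turn [ -0.11  -0.27 -21.99] | pos [ 0.4392 -0.3953  0.2183] t 0.93 w 60.2 F [-0.5 -0.4  0.1]
```

Emit:
play_rows(commands=[[[28,20,1],[0,0,-5],60],[[56,40,2],[0,0,-10],60],[[84,60,4],[0,0,-15],60],[[112,80,5],[0,0,-20],60],[[140,98,6],[0,0,-22],60]])

```text
time_s: 1.35
position: [0.5795, -0.2946, 0.212]
ee_rot: [-0.003, 0.69, 0.724, 0.001]
wrist_force: [-0.1, -0.5, -0.7]
grip_width: 0.0602
```

```bash
python3 go.py .632 -.257 .16 92.5
```

```text
shift mm [34.8 54.3 52.1] turn [-0.1  -0.31  0.22] | pos [ 0.5795 -0.2946  0.212 ] t 1.35 w 60.2 F [-0.1 -0.5 -0.7]
```

Emit:
play_rows(commands=[[[18,27,5],[0,0,0],60],[[35,54,15],[0,0,0],60],[[35,54,30],[0,0,0],60],[[35,54,45],[0,0,0],60],[[35,54,52],[0,0,0],60]])

```text
time_s: 1.77
position: [0.6309, -0.2551, 0.1572]
ee_rot: [-0.005, 0.69, 0.724, 0.001]
wrist_force: [-0.1, -0.4, 0.2]
grip_width: 0.0601
```

```bash
python3 go.py .632 -.257 .100 92.5
python3 - <<'E'
from h import *
S=bot.read_camera("scene")[:,:,::-1]; cv2.imwrite("pics/s1.png",cv2.resize(S[80:280,240:440],None,fx=3,fy=3,interpolation=cv2.INTER_CUBIC))
E
```

```text
shift mm [-2.4  1.4 57.2] turn [-0.32 -0.45  0.31] | pos [ 0.6309 -0.2551  0.1572] t 1.77 w 60.1 F [-0.1 -0.4  0.2]
```

View pics/s1.png

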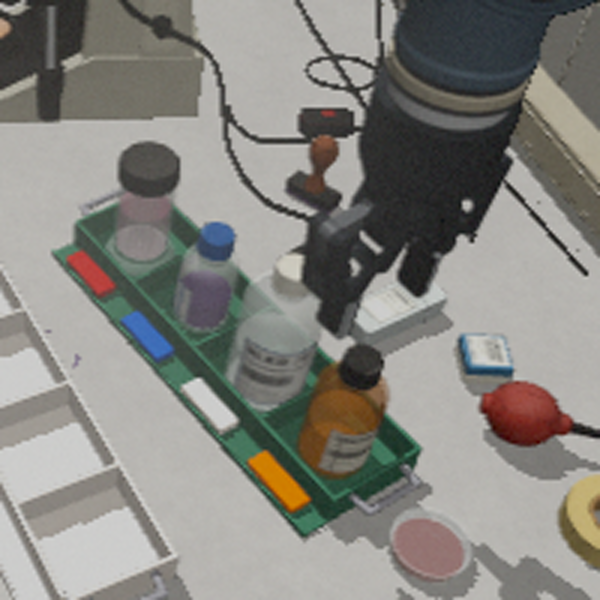

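The amber cap at crop (362,365) sits under and between the open fingers, which straddle it along x. I'll descend and grip.

Emit:
play_rows(commands=[[[-1,1,12],[0,0,0],60],[[-2,1,24],[0,0,0],60],[[-2,1,36],[0,0,0],60],[[-2,1,48],[0,0,0],60],[[-2,1,57],[0,0,0],60]])

```text
time_s: 2.23
position: [0.6299, -0.2568, 0.0976]
ee_rot: [-0.007, 0.69, 0.724, 0.0]
wrist_force: [0.8, 1.0, -0.4]
grip_width: 0.0601
```

Emit:
play_rows(commands=[[[0,0,0],[0,0,0],40],[[0,0,0],[0,0,0],32],[[0,0,0],[0,0,0],20],[[0,0,0],[0,0,0],20],[[0,0,0],[0,0,0],20]], newtons=50)

```text
time_s: 2.65
position: [0.6299, -0.2568, 0.098]
ee_rot: [-0.006, 0.69, 0.724, 0.0]
wrist_force: [0.1, 0.5, -1.1]
grip_width: 0.0292
```

```bash
python3 go.py .632 -.257 .22 92.5
```

```text
shift mm [   0.9    1.  -122. ] turn [-0.48 -0.56  0.23] | pos [ 0.6299 -0.2568  0.098 ] t 2.65 w 29.2 F [ 0.1  0.5 -1.1]
```

Emit:
play_rows(commands=[[[0,0,-3],[0,0,0],20],[[0,0,-10],[0,0,0],20],[[0,0,-25],[0,0,0],20],[[0,0,-45],[0,0,0],20],[[0,0,-65],[0,0,0],20]], newtons=60)

```text
time_s: 3.07
position: [0.6302, -0.2572, 0.1638]
ee_rot: [-0.007, 0.69, 0.724, 0.0]
wrist_force: [0.0, -0.2, -1.2]
grip_width: 0.0287
```

```bash
python3 go.py .54 -.25 .20 90
python3 - <<'E'
from h import *
S=bot.read_camera("scene")[:,:,::-1]; cv2.imwrite("pics/s2.png",cv2.resize(S[80:280,240:440],None,fx=3,fy=3,interpolation=cv2.INTER_CUBIC))
E
```

```text
shift mm [ 11.9 -90.1 -35.2] turn [-0.54 -0.57  2.73] | pos [ 0.6302 -0.2572  0.1638] t 3.07 w 28.7 F [ 0.  -0.2 -1.2]
```

View pics/s2.png

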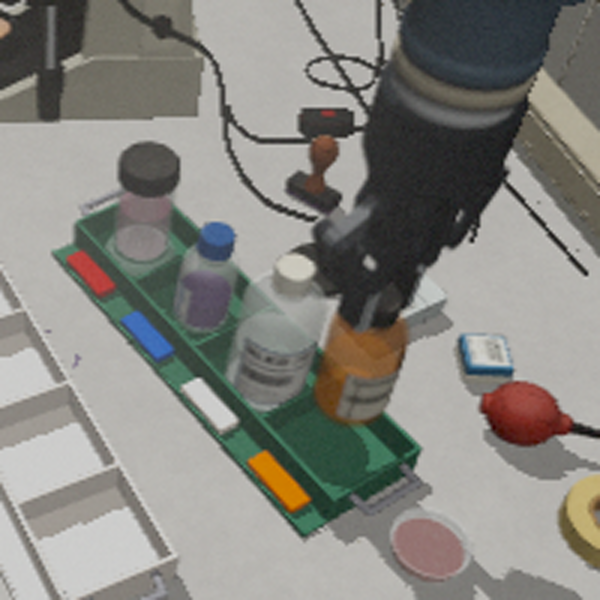

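Amber is lifted and hanging upright. Next I carry it between the racks to the left white pocket.

Emit:
play_rows(commands=[[[2,-15,-3],[0,0,0],20],[[5,-35,-8],[0,0,1],20],[[10,-60,-12],[0,0,2],20],[[25,-80,-15],[0,0,3],20],[[50,-90,-16],[0,0,4],20]])

```text
time_s: 3.53
position: [0.5387, -0.2148, 0.1862]
ee_rot: [-0.002, 0.716, 0.698, 0.001]
wrist_force: [1.5, 0.0, -2.7]
grip_width: 0.0285
```

```bash
python3 go.py .535 -.03 .18 85; python3 go.py .463 0 .16 85
```

```text
shift mm [184.6  -8.5   6.8] turn [-0.1  -0.17  3.52] | pos [ 0.5387 -0.2148  0.1862] t 3.53 w 28.5 F [ 1.5  0.  -2.7]
shift mm [212.7 -81.2  27. ] turn [-0.1  -0.17  3.52] | pos [ 0.5387 -0.2148  0.1862] t 3.53 w 28.5 F [ 1.5  0.  -2.7]
```

Emit:
play_rows(commands=[[[25,-6,0],[0,0,1],20],[[55,-14,2],[0,0,2],20],[[88,-26,4],[0,0,3],20],[[121,-40,6],[0,0,3.5],20],[[150,-55,8],[0,0,3.5],20]])

```text
time_s: 3.95
position: [0.4871, -0.0618, 0.1791]
ee_rot: [-0.001, 0.737, 0.676, 0.001]
wrist_force: [-0.4, 0.6, -2.2]
grip_width: 0.0289
```

```bash
python3 go.py .463 0 .16 85
```

```text
shift mm [ 59.4 -29.4  19.3] turn [-0.03 -0.18 -0.01] | pos [ 0.4871 -0.0618  0.1791] t 3.95 w 28.9 F [-0.4  0.6 -2.2]
```

Emit:
play_rows(commands=[[[22,-11,4],[0,0,0],20],[[44,-22,10],[0,0,0],20],[[56,-28,15],[0,0,0],20],[[59,-29,19],[0,0,0],20],[[59,-29,19],[0,0,0],20]])

```text
time_s: 4.37
position: [0.4632, -0.0001, 0.1599]
ee_rot: [-0.001, 0.737, 0.676, 0.001]
wrist_force: [0.9, -0.3, -1.4]
grip_width: 0.0285
```

```bash
python3 go.py .463 0 .099 85
python3 - <<'E'
from h import *
for n,b in(("scene",(120,320,170,370)),("top",(100,285,180,400))):
  S=bot.read_camera(n)[:,:,::-1]; S=S[b[0]:b[1],b[2]:b[3]]; cv2.imwrite(f"pics/{n}3.png",cv2.resize(S,None,fx=3,fy=3,interpolation=cv2.INTER_CUBIC))
E
```

```text
shift mm [-0.1 -0.2 60.9] turn [-0.06 -0.16  0.09] | pos [ 4.632e-01 -1.000e-04  1.599e-01] t 4.37 w 28.5 F [ 0.9 -0.3 -1.4]
```

View pics/scene3.png

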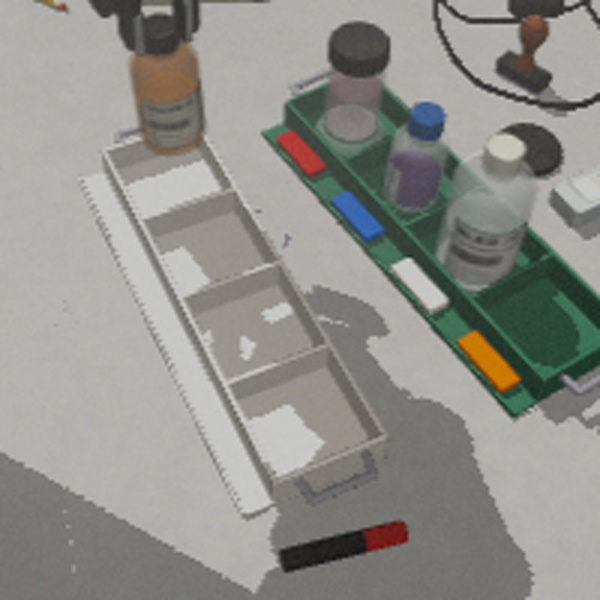

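View pics/top3.png

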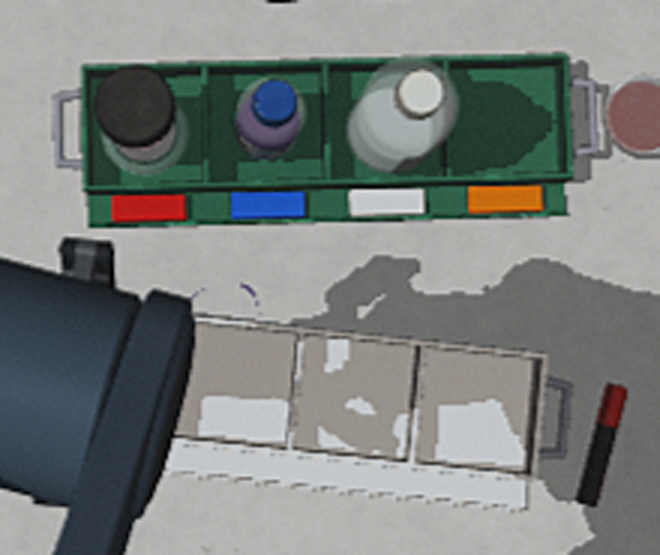

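Amber hangs upright over the left-end pocket (scene crop ~(170,110)). Lowering it now.

Emit:
play_rows(commands=[[[0,0,14],[0,0,0],20],[[0,0,30],[0,0,0],20],[[0,0,43],[0,0,0],20],[[0,0,52],[0,0,0],20],[[0,0,57],[0,0,0],20]])

```text
time_s: 4.88
position: [0.4656, -0.0026, 0.1025]
ee_rot: [-0.0, 0.738, 0.675, 0.001]
wrist_force: [-0.0, -0.2, -2.4]
grip_width: 0.0287
```

Emit:
play_rows(commands=[[[0,0,2],[0,0,0],20],[[0,0,3.5],[0,0,0],20],[[0,0,4],[0,0,0],20],[[0,0,4],[0,0,0],20],[[0,0,4],[0,0,0],20]])

```text
time_s: 5.3
position: [0.466, -0.0027, 0.099]
ee_rot: [0.0, 0.738, 0.675, 0.002]
wrist_force: [-0.4, 0.0, -1.4]
grip_width: 0.0285
```

Emit:
play_rows(commands=[[[0,0,1],[0,0,0],20],[[0,0,1],[0,0,0],20],[[0,0,1],[0,0,0],32],[[0,0,1],[0,0,0],45],[[0,0,1],[0,0,0],60]])

```text
time_s: 5.72
position: [0.4662, -0.0027, 0.0982]
ee_rot: [0.0, 0.738, 0.675, 0.002]
wrist_force: [0.2, 0.1, 0.6]
grip_width: 0.0551
```

Emit:
play_rows(commands=[[[0,0,-5],[0,0,0],60],[[0,0,-20],[0,0,0],60],[[0,0,-40],[0,0,0],60],[[0,0,-65],[0,0,0],60],[[0,0,-90],[0,0,0],60]])

```text
time_s: 6.13
position: [0.4655, -0.0027, 0.1893]
ee_rot: [0.0, 0.738, 0.675, 0.001]
wrist_force: [1.2, 0.6, -0.5]
grip_width: 0.0604
```

```bash
python3 go.py .629 -.184 .19 92.5;python3 - <<'E'
from h import *
for n,b in(("scene",(120,320,170,370)),):
  S=bot.read_camera(n)[:,:,::-1]; S=S[b[0]:b[1],b[2]:b[3]]; cv2.imwrite(f"pics/{n}4.png",cv2.resize(S,None,fx=3,fy=3,interpolation=cv2.INTER_CUBIC))
E
```

```text
shift mm [-166.   179.    -0.6] turn [ 0.13 -0.11 -7.61] | pos [ 0.4655 -0.0027  0.1893] t 6.13 w 60.4 F [ 1.2  0.6 -0.5]
```

View pics/scene4.png

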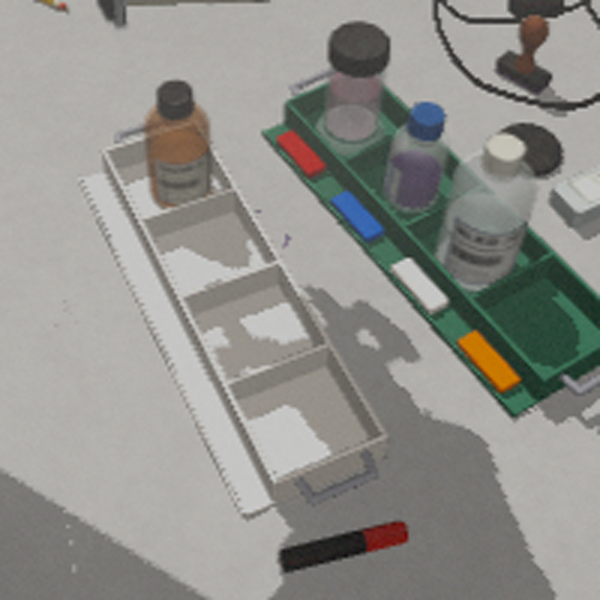

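Amber stands upright in the left white pocket. Next is the white-cap bottle.

Emit:
play_rows(commands=[[[-18,19,0],[0,0,-1.5],60],[[-42,45,0],[0,0,-3],60],[[-66,71,0],[0,0,-4.5],60],[[-92,99,0],[0,0,-6],60],[[-118,127,0],[0,0,-7.5],60]])

```text
time_s: 6.6
position: [0.5855, -0.1332, 0.1958]
ee_rot: [0.005, 0.691, 0.722, 0.004]
wrist_force: [-0.4, -0.8, -0.6]
grip_width: 0.0602
```

```bash
python3 go.py .629 -.184 .175 92.5
```

```text
shift mm [-52.6  40.9  21.4] turn [0.71 0.07 0.01] | pos [ 0.5855 -0.1332  0.1958] t 6.6 w 60.2 F [-0.4 -0.8 -0.6]
```

Emit:
play_rows(commands=[[[-22,17,2],[0,0,0],60],[[-42,33,8],[0.4,0,0],60],[[-51,40,15],[0.7,0,0],60],[[-53,41,21],[0.7,0,0],60],[[-53,41,21],[0.7,0,0],60]])

```text
time_s: 7.02
position: [0.6274, -0.1836, 0.1731]
ee_rot: [-0.002, 0.692, 0.722, -0.001]
wrist_force: [-0.7, -0.4, -1.3]
grip_width: 0.0599
```

```bash
python3 go.py .629 -.184 .122 92.5
```

```text
shift mm [-0.6  1.8 51.1] turn [-0.24 -0.08 -0.02] | pos [ 0.6274 -0.1836  0.1731] t 7.02 w 59.9 F [-0.7 -0.4 -1.3]
```

Emit:
play_rows(commands=[[[0,1,11],[0,0,0],60],[[0,1.5,22],[0,0,0],60],[[0,1.5,33],[0,0,0],60],[[0,1.5,44],[0,0,0],60],[[0,1.5,51],[0,0,0],60]])

```text
time_s: 7.43
position: [0.6274, -0.1823, 0.1201]
ee_rot: [-0.003, 0.691, 0.723, -0.001]
wrist_force: [-0.5, 0.2, -1.1]
grip_width: 0.0599
```

Emit:
play_rows(commands=[[[0,0,0],[0,0,0],40],[[0,0,0],[0,0,0],32],[[0,0,0],[0,0,0],20],[[0,0,0],[0,0,0],20],[[0,0,0],[0,0,0],20]], newtons=60)

```text
time_s: 7.85
position: [0.6274, -0.1823, 0.1203]
ee_rot: [-0.003, 0.691, 0.722, -0.002]
wrist_force: [-0.3, 1.4, -1.2]
grip_width: 0.0316
```

Emit:
play_rows(commands=[[[0,0,-3],[0,0,0],20],[[0,0,-12],[0,0,0],20],[[0,0,-28],[0,0,0],20],[[0,0,-50],[0,0,0],20],[[0,0,-72],[0,0,0],20]])

```text
time_s: 8.27
position: [0.6275, -0.1824, 0.1934]
ee_rot: [-0.004, 0.691, 0.722, -0.002]
wrist_force: [0.1, 0.6, -1.5]
grip_width: 0.031
```

```bash
python3 go.py .54 -.15 .21 88; python3 go.py .4575 -.08 .185 85;python3 - <<'E'
from h import *
for n,b in(("scene",(60,320,170,430)),):
  S=bot.read_camera(n)[:,:,::-1]; S=S[b[0]:b[1],b[2]:b[3]]; cv2.imwrite(f"pics/{n}5.png",cv2.resize(S,None,fx=2.2,fy=2.2,interpolation=cv2.INTER_CUBIC))
E
```

```text
shift mm [ 36.2 -86.1 -15.9] turn [-0.45 -0.17  4.52] | pos [ 0.6275 -0.1824  0.1934] t 8.27 w 31.0 F [ 0.1  0.6 -1.5]
shift mm [ 109.7 -165.3   10. ] turn [-0.45 -0.16  7.52] | pos [ 0.6275 -0.1824  0.1934] t 8.27 w 31.0 F [ 0.1  0.6 -1.5]
```

View pics/scene5.png

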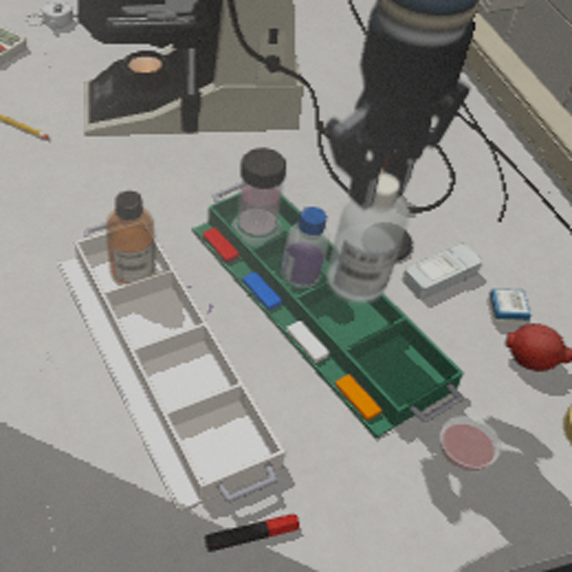

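Run:
```python
from h import *
S=bot.read_camera("scene")[:,:,::-1]; S=S[100:220,290:390]; cv2.imwrite("pics/s6.png",cv2.resize(S,None,fx=5,fy=5,interpolation=cv2.INTER_CUBIC))
s=bot.get_state(); print(s["grip_width"],s["position"],s["wrist_force"],s["moment"]); print(proj("scene",s["position"]))
```

```text
0.03015270877668043 [ 0.63081751 -0.18380031  0.19748103] [ 0.39593879  0.02672305 -2.15676585] [ 0.02260216 -0.04482408  0.04298038]
[343.26930224 145.89915694]
```

View pics/s6.png

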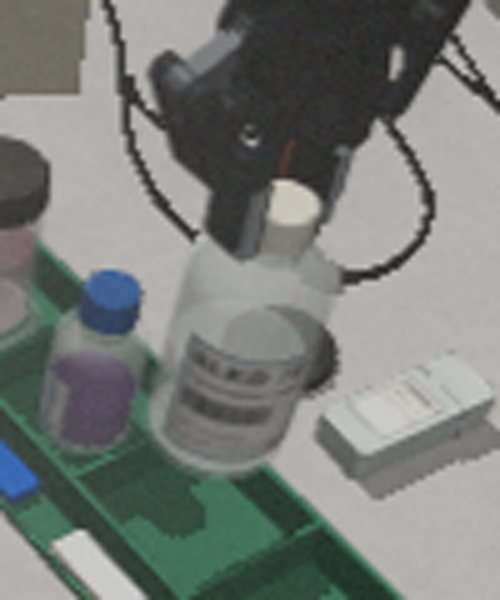

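Run:
```python
from h import *
T=ray("scene",290+295/5-290+0,0,0) if 0 else None
c=np.array([290+292/5,100+203/5]); b=np.array([290+213/5,100+438/5])
print("obs cap top",c,"base",b)
for y in(-.184,-.19,-.196):
  for z in(.21,.217):
    print(y,z,"top",proj("scene",[.63,y,z]),"base",proj("scene",[.63,y,z-.135]))
```

```text
obs cap top [348.4 140.6] base [332.6 187.6]
-0.184 0.21 top [344.22239405 141.2114018 ] base [332.47396063 188.14707953]
-0.184 0.217 top [344.92051715 138.42235922] base [333.01273553 185.99464234]
-0.19 0.21 top [346.22493061 143.08397244] base [334.18461688 189.9849605 ]
-0.19 0.217 top [346.94082797 140.29531642] base [334.73647854 187.83527756]
-0.196 0.21 top [348.24631042 144.97416338] base [335.90940405 191.83802334]
-0.196 0.217 top [348.9802874  142.18602561] base [336.47455132 189.69121429]
```

The white bottle leans about 5° in the grip and its cap sits several mm to the −y side of the pads. I'll set it back down and regrip it centred.

```bash
python3 go.py .628 -.183 .122 92.5
```

```text
shift mm [ 1.1 -3.  75.5] turn [0.13 0.12 0.03] | pos [ 0.6308 -0.1838  0.1975] t 8.37 w 30.2 F [ 0.4  0.  -2.2]
```

Emit:
play_rows(commands=[[[0,0,15],[0,0,0],20],[[0,0,34],[0,0,0],20],[[0,0,52],[0,0,0],20],[[0,0,64],[0,0,0],20],[[0,0,70],[0,0,0],20]])

```text
time_s: 8.78
position: [0.6292, -0.1832, 0.1246]
ee_rot: [-0.001, 0.691, 0.722, -0.001]
wrist_force: [-0.2, -0.2, -2.9]
grip_width: 0.0299
```

Emit:
play_rows(commands=[[[0,0,2],[0,0,0],20],[[0,0,4],[0,0,0],20],[[0,0,6],[0,0,0],20],[[0,0,6],[0,0,0],40],[[0,0,6],[0,0,0],60]])

```text
time_s: 9.2
position: [0.6302, -0.1837, 0.1201]
ee_rot: [0.001, 0.691, 0.722, -0.0]
wrist_force: [0.2, -0.4, 0.1]
grip_width: 0.0507
```

Emit:
play_rows(commands=[[[0,0,-5],[0,0,0],60],[[0,0,-15],[0,0,0],60],[[0,0,-30],[0,0,0],60],[[0,0,-45],[0,0,0],60],[[0,0,-55],[0,0,0],60]])

```text
time_s: 9.62
position: [0.6313, -0.1841, 0.1777]
ee_rot: [0.002, 0.691, 0.722, 0.0]
wrist_force: [0.1, -0.1, 0.6]
grip_width: 0.06
```

```bash
python3 go.py .629 -.187 .122 92.5
python3 - <<'E'
from h import *
S=bot.read_camera("scene")[:,:,::-1]; S=S[100:220,290:390]; cv2.imwrite("pics/s7.png",cv2.resize(S,None,fx=5,fy=5,interpolation=cv2.INTER_CUBIC))
for y in(-.18,-.185,-.19,-.195): print(y,[(proj("scene",[.630,y,z])-[290,100])*5 for z in(.139,.004)])
S=bot.read_camera("top")[:,:,::-1];S=S[100:285,180:400]; cv2.imwrite("pics/t7.png",cv2.resize(S,None,fx=3,fy=3,interpolation=cv2.INTER_CUBIC))
E
```

```text
shift mm [-2.7 -2.7 55.7] turn [0.23 0.16 0.01] | pos [ 0.6313 -0.1841  0.1777] t 9.62 w 60.0 F [ 0.1 -0.1  0.6]
-0.18 [array([232.25346166, 330.84501878]), array([181.58420684, 536.73061287])]
-0.185 [array([239.86196787, 338.54368767]), array([188.16305021, 544.21322199])]
-0.19 [array([247.52582532, 346.29836372]), array([194.78428309, 551.74404386])]
-0.195 [array([255.24564023, 354.10966033]), array([201.4483165 , 559.32354596])]
```

View pics/s7.png

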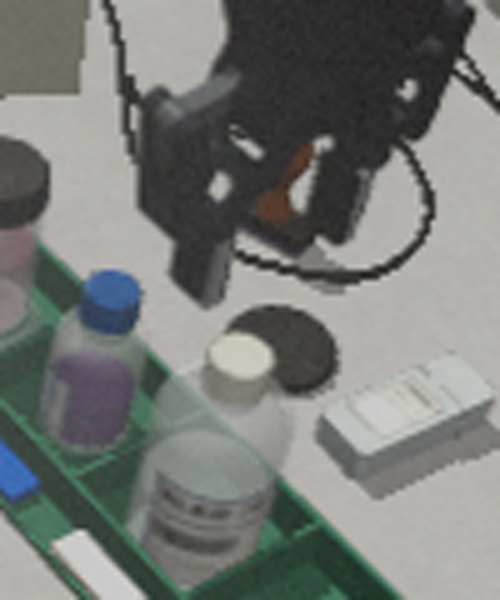

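View pics/t7.png

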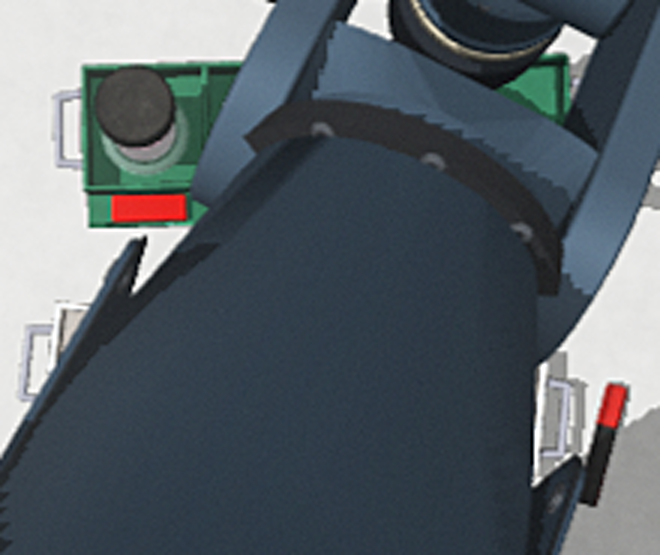

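Run:
```python
from h import *
im=cv2.imread("pics/s7.png")
hsv=cv2.cvtColor(im,cv2.COLOR_BGR2HSV); m=cv2.inRange(hsv,(12,15,170),(40,90,255)); m[:,:180]=0; m[:310]=0; m[420:]=0;m[:,300:]=0
k=max(cv2.findContours(m,0,2)[0],key=cv2.contourArea); e=cv2.fitEllipse(k); print(e,cv2.boundingRect(k))
for u,v in((241,347),(241,351),e[0]): print(u,v,ray("scene",290+u/5-.4,100+v/5-.4,.139))
```

```text
((240.10671997070312, 355.2650146484375), (41.29608917236328, 61.12773513793945), 105.20421600341797) (209, 334, 63, 45)
241 347 [ 0.62742351 -0.18773544  0.139     ]
241 351 [ 0.62602484 -0.18952691  0.139     ]
240.10671997070312 355.2650146484375 [ 0.62422293 -0.19125385  0.139     ]
```

The cap is at about (0.627, −0.188). I'll regrip with the pads centred there.

Emit:
play_rows(commands=[[[-3,-2,3],[0,0,0],60],[[-4,-4,15],[0,0,0],60],[[-4,-4,30],[0,0,0],60],[[-4,-4,45],[0,0,0],60],[[-4,-4,54],[0,0,0],60]])

```text
time_s: 10.13
position: [0.6269, -0.1884, 0.1216]
ee_rot: [0.002, 0.691, 0.722, 0.0]
wrist_force: [0.3, -0.6, -0.2]
grip_width: 0.0599
```

Emit:
play_rows(commands=[[[0,0,1],[0,0,0],40],[[0,0,1],[0,0,0],32],[[0,0,1],[0,0,0],20],[[0,0,1],[0,0,0],20],[[0,0,1],[0,0,0],20]], newtons=60)

```text
time_s: 10.55
position: [0.6271, -0.1884, 0.121]
ee_rot: [0.002, 0.691, 0.722, 0.0]
wrist_force: [0.3, 0.6, -2.0]
grip_width: 0.032
```

Emit:
play_rows(commands=[[[0,0,-3],[0,0,0],20],[[0,0,-12],[0,0,0],20],[[0,0,-28],[0,0,0],20],[[0,0,-50],[0,0,0],20],[[0,0,-72],[0,0,0],20]])

```text
time_s: 10.97
position: [0.6266, -0.1881, 0.1943]
ee_rot: [0.002, 0.691, 0.722, 0.0]
wrist_force: [0.7, 0.2, -1.5]
grip_width: 0.0319
```

```bash
python3 go.py .54 -.15 .21 88
python3 - <<'E'
from h import *
S=bot.read_camera("scene")[:,:,::-1]; S=S[100:220,290:390]; cv2.imwrite("pics/s8.png",cv2.resize(S,None,fx=5,fy=5,interpolation=cv2.INTER_CUBIC))
p=bot.get_state()["position"]
for dz in (.017,-.118): print((proj("scene",[p[0],p[1],p[2]+dz])-[290,100])*5)
E
```

```text
shift mm [ 41.8 -84.8 -16. ] turn [0.16 0.12 4.51] | pos [ 0.6266 -0.1881  0.1943] t 10.97 w 31.9 F [ 0.7  0.2 -1.5]
[283.02517957 200.80681703]
[222.22042697 438.5436464 ]
```

View pics/s8.png

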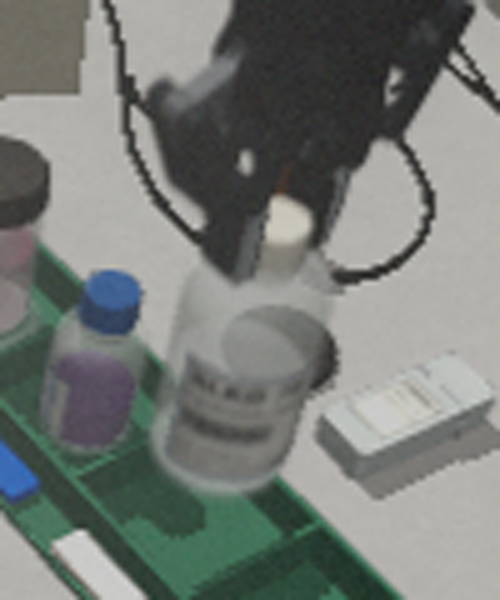

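Run:
```python
from h import *
S=bot.read_camera("scene")[:,:,::-1]; S=S[100:220,290:390]; cv2.imwrite("pics/s9.png",cv2.resize(S,None,fx=5,fy=5,interpolation=cv2.INTER_CUBIC))
s=bot.get_state();p=s["position"];print(p,s["grip_width"])
for dz in (.017,-.118): print((proj("scene",[p[0],p[1],p[2]+dz])-[290,100])*5)
```

```text
[ 0.6299301  -0.18962576  0.19842743] 0.03155593974727497
[283.11740885 204.10028457]
[222.39037066 441.08676027]
```

View pics/s9.png

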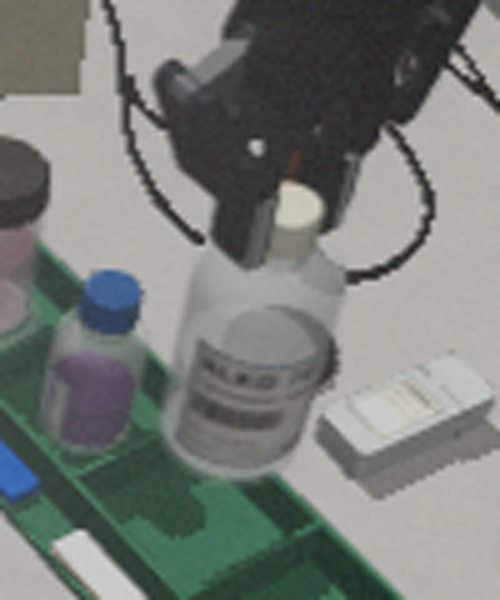

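Regripped: the bottle is steady and nearly upright, and it moves with the arm. Carrying it to the second white pocket.

```bash
python3 go.py .457 -.078 .195 85
```

```text
shift mm [ 119.1 -167.9    0.4] turn [0.76 0.39 7.51] | pos [ 0.6299 -0.1896  0.1984] t 11.07 w 31.6 F [-0.  -0.7 -1.4]
```

Emit:
play_rows(commands=[[[4,-10,0],[0,0,1],20],[[12,-28,0],[0,0,2],20],[[28,-50,0],[0,0,3],20],[[48,-74,0],[0,0,4.5],20],[[68,-98,0],[0,0,6],20]])

```text
time_s: 11.48
position: [0.5262, -0.1248, 0.1953]
ee_rot: [0.006, 0.729, 0.684, 0.002]
wrist_force: [0.4, 0.6, -2.1]
grip_width: 0.0317
```

```bash
python3 go.py .457 -.078 .18 85
```

```text
shift mm [ 42.4 -72.2  14.3] turn [0.61 0.28 1.36] | pos [ 0.5262 -0.1248  0.1953] t 11.48 w 31.7 F [ 0.4  0.6 -2.1]
```

Emit:
play_rows(commands=[[[13,-22,2],[0.2,0,0.5],20],[[27,-46,6],[0.4,0,1],20],[[37,-63,10],[0.6,0,1.4],20],[[42,-71,14],[0.6,0,1.4],20],[[42,-72,14],[0.6,0,1.4],20]])

```text
time_s: 11.9
position: [0.4535, -0.0764, 0.179]
ee_rot: [-0.001, 0.737, 0.676, -0.003]
wrist_force: [-0.4, -0.1, -3.2]
grip_width: 0.0316
```

```bash
python3 - <<'E'
from h import *
S=bot.read_camera("scene")[:,:,::-1]; S=S[100:300,170:350]; cv2.imwrite("pics/s10.png",cv2.resize(S,None,fx=3,fy=3,interpolation=cv2.INTER_CUBIC))
s=bot.get_state();p=s["position"]
for dz in (.017,-.118): print((proj("scene",[p[0],p[1],p[2]+dz])-[170,100])*3)
E
python3 go.py .457 -.078 .122 85
```

```text
[200.16200725 129.92148266]
[203.93137702 268.17316458]
shift mm [ 0.2  1.3 57.7] turn [-0.1   0.26 -0.02] | pos [ 0.4558 -0.0778  0.1797] t 11.95 w 31.8 F [ 0.  -0.  -2.4]
```

View pics/s10.png

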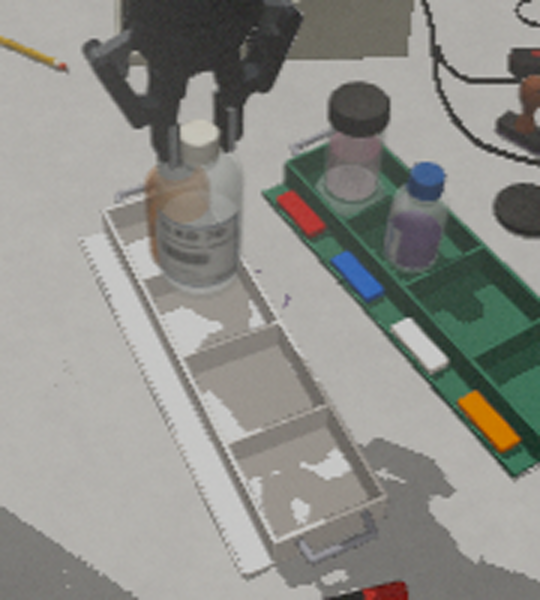

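The bottle hangs upright where predicted (cap at crop (200,133), base at (200,270)). Lowering it.

Emit:
play_rows(commands=[[[0,0,14],[0,0,0],20],[[0,0,30],[0,0,0],20],[[0,0,43],[0,0,0],20],[[0,1,51],[0,0,0],20],[[0,1,55],[0,0,0],20]])

```text
time_s: 12.37
position: [0.458, -0.0791, 0.1237]
ee_rot: [0.001, 0.738, 0.675, -0.002]
wrist_force: [0.1, -0.7, -2.4]
grip_width: 0.0319
```

Emit:
play_rows(commands=[[[0,0,1.5],[0,0,0],20],[[0,0,3],[0,0,0],20],[[0,0,4],[0,0,0],20],[[0,0,4],[0,0,0],20],[[0,0,4],[0,0,0],20]])

```text
time_s: 12.78
position: [0.4582, -0.0792, 0.1201]
ee_rot: [0.002, 0.738, 0.675, -0.002]
wrist_force: [-0.3, -0.2, -2.2]
grip_width: 0.0317
```

Emit:
play_rows(commands=[[[0,0,1.5],[0,0,0],20],[[0,0,1.5],[0,0,0],20],[[0,0,1.5],[0,0,0],35],[[0,0,1.5],[0,0,0],48],[[0,0,1.5],[0,0,0],60]])

```text
time_s: 13.2
position: [0.4586, -0.0793, 0.1189]
ee_rot: [0.002, 0.738, 0.675, -0.002]
wrist_force: [0.2, 1.3, 0.1]
grip_width: 0.0585
```

Emit:
play_rows(commands=[[[0,0,-5],[0,0,0],60],[[0,0,-18],[0,0,0],60],[[0,0,-36],[0,0,0],60],[[0,0,-54],[0,0,0],60],[[0,0,-65],[0,0,0],60]])

```text
time_s: 13.62
position: [0.4592, -0.0791, 0.1856]
ee_rot: [0.003, 0.738, 0.675, -0.001]
wrist_force: [-0.3, -0.3, 0.5]
grip_width: 0.0602
```

```bash
python3 - <<'E'
from h import *
S=bot.read_camera("scene")[:,:,::-1]; S=S[100:300,170:350]; cv2.imwrite("pics/s11.png",cv2.resize(S,None,fx=3,fy=3,interpolation=cv2.INTER_CUBIC))
E
python3 go.py .6295 -.1015 .17 92.5
```

```text
shift mm [ -6.9 170.4  18.2] turn [ 0.34  0.43 -7.54] | pos [ 0.4603 -0.0795  0.1871] t 13.67 w 59.9 F [-0.6  0.6  1.3]
```

View pics/s11.png

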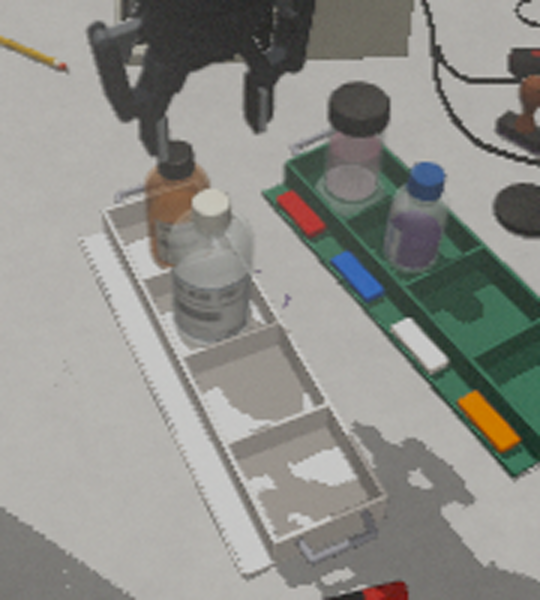

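White cap bottle stands in the second pocket. Next is the blue-cap bottle.

Emit:
play_rows(commands=[[[-1,20,-2],[0,0,-1.5],60],[[-3,50,-2],[0,0,-3],60],[[-4,85,-2],[0,0,-4.5],60],[[-6,120,0],[0,0,-6],60],[[-7,145,5],[0.3,0.3,-7.5],60]])

```text
time_s: 14.08
position: [0.6073, -0.0997, 0.1836]
ee_rot: [0.003, 0.691, 0.723, 0.0]
wrist_force: [0.7, -0.7, 0.4]
grip_width: 0.0599
```

```bash
python3 go.py .6295 -.102 .135 92.5
```

```text
shift mm [-3.1 21.9 48.7] turn [0.24 0.2  0.04] | pos [ 0.6073 -0.0997  0.1836] t 14.08 w 59.9 F [ 0.7 -0.7  0.4]
```

Emit:
play_rows(commands=[[[-2,15,5],[0,0,0],60],[[-3,22,15],[0,0,0],60],[[-3,22,32],[0,0,0],60],[[-3,22,44],[0,0,0],60],[[-3,22,49],[0,0,0],60]])

```text
time_s: 14.5
position: [0.6269, -0.101, 0.1316]
ee_rot: [-0.0, 0.691, 0.723, -0.001]
wrist_force: [-1.0, 1.0, 0.4]
grip_width: 0.0598
```

```bash
python3 go.py .6295 -.102 .081 92.5;  python3 - <<'E'
from h import *
S=bot.read_camera("scene")[:,:,::-1]; S=S[100:220,260:360]; cv2.imwrite("pics/s12.png",cv2.resize(S,None,fx=5,fy=5,interpolation=cv2.INTER_CUBIC))
E
```

```text
shift mm [-1.   2.7 50.6] turn [-0.11  0.07  0.04] | pos [ 0.6269 -0.101   0.1316] t 14.5 w 59.8 F [-1.   1.   0.4]
```

View pics/s12.png

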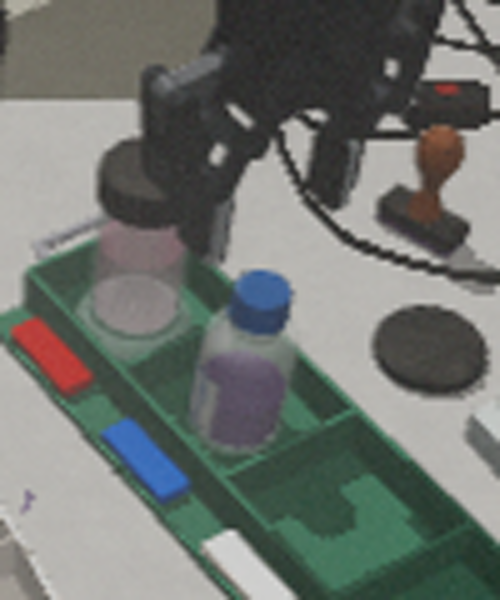

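The blue cap at crop (262,287) matches the prediction within 1 px. Descending to grip, slightly higher on the cap this time.

Emit:
play_rows(commands=[[[-1,1,11],[0,0,0],60],[[-2,2,22],[0,0,0],60],[[-2,2,33],[0,0,0],60],[[-2,2,43],[0,0,0],60],[[-2,2,49],[0,0,0],60]])

```text
time_s: 14.97
position: [0.628, -0.1028, 0.0809]
ee_rot: [-0.001, 0.691, 0.723, -0.002]
wrist_force: [-0.4, -0.3, 0.2]
grip_width: 0.0599
```

Emit:
play_rows(commands=[[[0,0,0],[0,0,0],40],[[0,0,0],[0,0,0],32],[[0,0,0],[0,0,0],20],[[0,0,0],[0,0,0],20],[[0,0,0],[0,0,0],20]], newtons=60)

```text
time_s: 15.38
position: [0.6281, -0.1029, 0.0812]
ee_rot: [-0.001, 0.691, 0.723, -0.001]
wrist_force: [-0.0, -0.2, -1.3]
grip_width: 0.0256
```

Emit:
play_rows(commands=[[[0,0,-3],[0,0,0],20],[[0,0,-12],[0,0,0],20],[[0,0,-28],[0,0,0],20],[[0,0,-50],[0,0,0],20],[[0,0,-72],[0,0,0],20]])

```text
time_s: 15.8
position: [0.6279, -0.1027, 0.1543]
ee_rot: [-0.002, 0.691, 0.723, -0.002]
wrist_force: [0.5, -0.2, -1.3]
grip_width: 0.0257
```

```bash
python3 - <<'E'
from h import *
S=bot.read_camera("scene")[:,:,::-1]; S=S[100:220,260:360]; cv2.imwrite("pics/s13.png",cv2.resize(S,None,fx=5,fy=5,interpolation=cv2.INTER_CUBIC))
s=bot.get_state();p=s["position"]
for dz in (.017,-.077): print((proj("scene",[p[0],p[1],p[2]+dz])-[260,100])*5)
E
python3 go.py .45 -.159 .18 85
```

```text
[286.42750263 151.50638728]
[258.25130502 311.74126321]
shift mm [ -47.4 -183.3  -21. ] turn [0.27 0.19 7.54] | pos [ 0.6311 -0.1036  0.1596] t 15.85 w 25.8 F [ 0.8 -0.4  1.7]
```

View pics/s13.png

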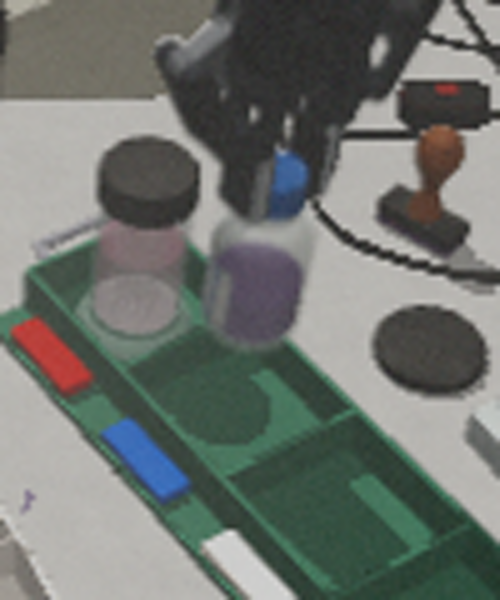

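Blue is held upright. Carrying it to the third white pocket, swinging right to stay clear of the white bottle.

Emit:
play_rows(commands=[[[-8,-12,-4],[0,0,1],20],[[-20,-32,-8],[0,0,2],20],[[-32,-56,-12],[0,0,4],20],[[-42,-84,-16],[0,0,5.5],20],[[-46,-112,-18],[0,0,7],20]])

```text
time_s: 16.27
position: [0.5198, -0.156, 0.1778]
ee_rot: [0.004, 0.735, 0.678, 0.0]
wrist_force: [0.3, -0.2, -2.4]
grip_width: 0.0256
```

```bash
python3 go.py .45 -.159 .145 85
```

```text
shift mm [ -8.4 -69.5  32.5] turn [0.33 0.25 0.42] | pos [ 0.5198 -0.156   0.1778] t 16.27 w 25.6 F [ 0.3 -0.2 -2.4]
```

Emit:
play_rows(commands=[[[-3,-22,2],[0.2,0.1,0.4],20],[[-6,-46,6],[0.3,0.2,0.4],20],[[-8,-62,12],[0.3,0.2,0.4],20],[[-8,-69,22],[0.3,0.2,0.4],20],[[-8,-70,32],[0.3,0.2,0.4],20]])

```text
time_s: 16.68
position: [0.4465, -0.1582, 0.1456]
ee_rot: [-0.0, 0.738, 0.675, -0.001]
wrist_force: [-0.3, 0.2, -2.5]
grip_width: 0.0258
```

```bash
python3 - <<'E'
from h import *
S=bot.read_camera("scene")[:,:,::-1]; S=S[100:300,170:350]; cv2.imwrite("pics/s14.png",cv2.resize(S,None,fx=3,fy=3,interpolation=cv2.INTER_CUBIC))
s=bot.get_state();p=s["position"]
for dz in (.017,-.077): print((proj("scene",[p[0],p[1],p[2]+dz])-[170,100])*3)
E
python3 go.py .45 -.159 .081 85
```

```text
[248.54422799 253.96435068]
[247.04704006 345.62735507]
shift mm [-0.8  4.  62.9] turn [-0.22 -0.05 -0.08] | pos [ 0.4463 -0.1579  0.144 ] t 16.73 w 25.8 F [ 0.3 -0.4 -2.5]
```

View pics/s14.png

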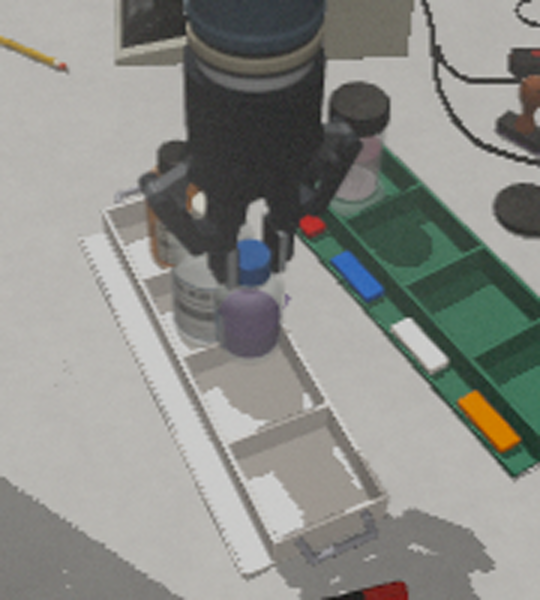

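Emit:
play_rows(commands=[[[0,2,14],[0,0,0],20],[[-1,3,30],[0,0,0],20],[[-1,3,45],[0,0,0],20],[[-1,3,55],[0,0,0],20],[[-1,3,60],[0,0,0],20]])

```text
time_s: 17.15
position: [0.4482, -0.159, 0.0831]
ee_rot: [-0.003, 0.738, 0.675, -0.001]
wrist_force: [-0.6, 0.6, -1.6]
grip_width: 0.0257
```

Emit:
play_rows(commands=[[[0,0,1.5],[0,0,0],20],[[0,0,3],[0,0,0],20],[[0,0,4],[0,0,0],20],[[0,0,4],[0,0,0],20],[[0,0,4],[0,0,0],20]])

```text
time_s: 17.57
position: [0.4484, -0.1592, 0.0808]
ee_rot: [-0.002, 0.738, 0.675, -0.001]
wrist_force: [-2.7, 0.8, 6.2]
grip_width: 0.0256
```

Contact with the floor (+6 N). Releasing.

Emit:
play_rows(commands=[[[0,0,-0.5],[0,0,0],25],[[0,0,-0.5],[0,0,0],35],[[0,0,-0.5],[0,0,0],48],[[0,0,-0.5],[0,0,0],60],[[0,0,-0.5],[0,0,0],60]])

```text
time_s: 17.98
position: [0.4485, -0.1594, 0.0814]
ee_rot: [-0.002, 0.738, 0.675, -0.001]
wrist_force: [0.6, -0.3, 0.0]
grip_width: 0.0599
```

Emit:
play_rows(commands=[[[0,0,-10],[0,0,0],70],[[0,0,-30],[0,0,0],70],[[0,0,-55],[0,0,0],70],[[0,0,-80],[0,0,0],75],[[0,0,-105],[0,0,0],75]])

```text
time_s: 18.4
position: [0.4486, -0.1592, 0.1871]
ee_rot: [-0.002, 0.738, 0.675, -0.001]
wrist_force: [1.0, -1.0, -0.0]
grip_width: 0.0749
```

```bash
python3 - <<'E'
from h import *
S=bot.read_camera("scene")[:,:,::-1]; S=S[100:300,170:350]; cv2.imwrite("pics/s15.png",cv2.resize(S,None,fx=3,fy=3,interpolation=cv2.INTER_CUBIC))
E
python3 go.py .6255 -.018 .18 92.5
```

```text
shift mm [157.6 160.9  11.5] turn [ 0.17  0.2  -7.57] | pos [ 0.4513 -0.1608  0.1915] t 18.45 w 74.8 F [ 0.2 -0.   2. ]
```

View pics/s15.png

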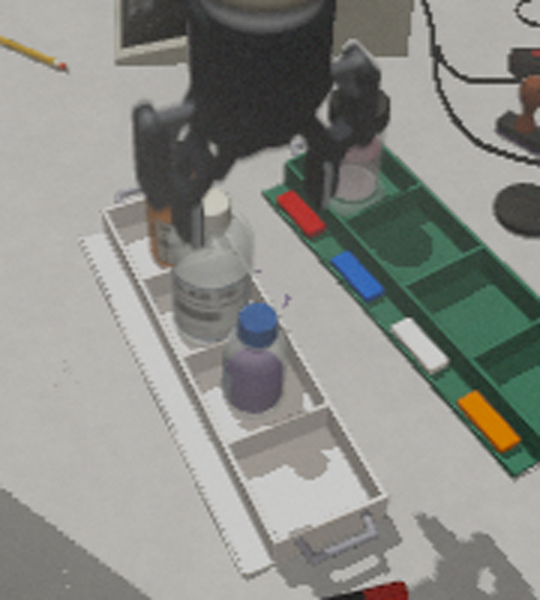

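Blue stands in the third pocket. Now the jar.

Emit:
play_rows(commands=[[[18,18,0],[0,0,-1.5],80],[[42,43,0],[0,0,-3],80],[[66,67,0],[0,0,-4.5],80],[[90,92,0],[0,0,-6],80],[[114,116,2],[0,0,-7.5],80]])

```text
time_s: 18.87
position: [0.5782, -0.0564, 0.1896]
ee_rot: [0.003, 0.692, 0.722, -0.0]
wrist_force: [-0.8, 0.2, -0.6]
grip_width: 0.08
```

```bash
python3 go.py .6255 -.018 .155 92.5
```

```text
shift mm [36.4 48.8 34.6] turn [ 0.2   0.23 -0.01] | pos [ 0.5782 -0.0564  0.1896] t 18.87 w 80.0 F [-0.8  0.2 -0.6]
```

Emit:
play_rows(commands=[[[14,18,2],[0,0,0],80],[[28,38,8],[0,0,0],80],[[36,48,16],[0,0,0],80],[[36,50,26],[0,0,0],80],[[36,50,34],[0,0,0],80]])

```text
time_s: 19.28
position: [0.626, -0.0183, 0.1538]
ee_rot: [0.002, 0.691, 0.723, -0.001]
wrist_force: [-0.1, -0.2, 0.6]
grip_width: 0.0803
```

```bash
python3 go.py .6255 -.018 .089 92.5;  python3 - <<'E'
from h import *
S=bot.read_camera("scene")[:,:,::-1]; S=S[80:200,240:340]; cv2.imwrite("pics/s16.png",cv2.resize(S,None,fx=5,fy=5,interpolation=cv2.INTER_CUBIC))
E
```

```text
shift mm [ 0.5 -0.5 64.8] turn [0.07 0.23 0.06] | pos [ 0.626  -0.0183  0.1538] t 19.28 w 80.3 F [-0.1 -0.2  0.6]
```

View pics/s16.png

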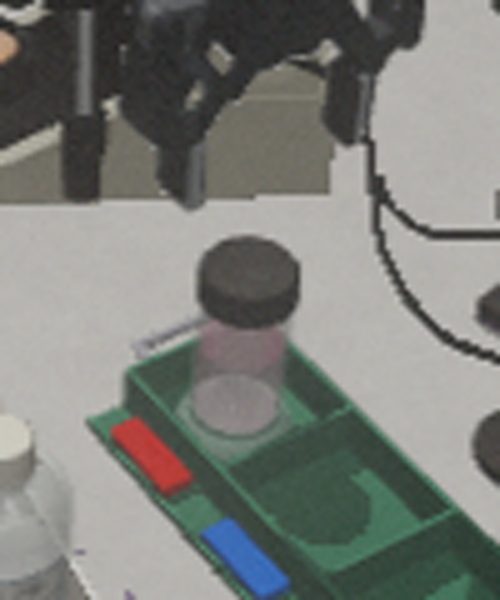

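Emit:
play_rows(commands=[[[0,0,15],[0,0,0],80],[[0,0,30],[0,0,0],80],[[0,0,45],[0,0,0],80],[[0,0,58],[0,0,0],80],[[0,0,66],[0,0,0],80]])

```text
time_s: 19.75
position: [0.6214, -0.02, 0.0843]
ee_rot: [-0.002, 0.692, 0.722, -0.003]
wrist_force: [0.3, 0.3, -1.0]
grip_width: 0.0799
```

Emit:
play_rows(commands=[[[0,0,1],[0,0,0],65],[[0,0,1],[0,0,0],55],[[0,0,1],[0,0,0],40],[[0,0,1],[0,0,0],40],[[0,0,1],[0,0,0],40]], newtons=60)

```text
time_s: 20.17
position: [0.622, -0.0202, 0.0842]
ee_rot: [-0.001, 0.692, 0.722, -0.003]
wrist_force: [-0.4, -0.2, 0.2]
grip_width: 0.0459
```

Emit:
play_rows(commands=[[[0,0,-3],[0,0,0],40],[[0,0,-12],[0,0,0],40],[[0,0,-28],[0,0,0],40],[[0,0,-50],[0,0,0],40],[[0,0,-72],[0,0,0],40]])

```text
time_s: 20.58
position: [0.6218, -0.0197, 0.1571]
ee_rot: [-0.002, 0.692, 0.722, -0.003]
wrist_force: [0.9, -1.2, -0.1]
grip_width: 0.0458
```

```bash
python3 - <<'E'
from h import *
S=bot.read_camera("scene")[:,:,::-1]; S=S[80:200,240:340]; cv2.imwrite("pics/s17.png",cv2.resize(S,None,fx=5,fy=5,interpolation=cv2.INTER_CUBIC))
E
python3 go.py .54 -.1 .18 88; python3 go.py .4437 -.239 .18 85
```

```text
shift mm [-76.2 -88.3 -17.5] turn [0.15 0.27 4.41] | pos [ 0.625  -0.0202  0.1624] t 20.63 w 45.5 F [1.8 0.7 1.3]
shift mm [-211.  -190.3  -17.1] turn [0.16 0.27 7.41] | pos [ 0.625  -0.0202  0.1624] t 20.63 w 45.5 F [1.8 0.7 1.3]
```

View pics/s17.png

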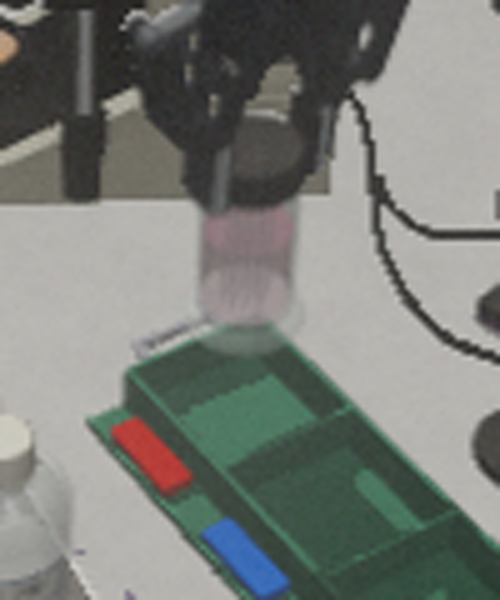

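The jar is held upright. I'll carry it right over the now-empty green rack, then back into the right-end white pocket.

Emit:
play_rows(commands=[[[-12,-5,-4],[0,0,1],40],[[-35,-15,-8],[0,0,2],40],[[-64,-28,-12],[0,0,3],40],[[-96,-42,-16],[0,0,4],40],[[-128,-55,-18],[0,0,5],40]])

```text
time_s: 21.05
position: [0.5741, -0.1516, 0.1812]
ee_rot: [0.003, 0.723, 0.691, -0.001]
wrist_force: [0.2, -0.0, -1.1]
grip_width: 0.0456
```

```bash
python3 go.py .54 -.235 .18 85; python3 go.py .4437 -.239 .18 85
```

```text
shift mm [-84.8 -30.3   1.5] turn [0.14 0.28 2.4 ] | pos [ 0.5741 -0.1516  0.1812] t 21.05 w 45.6 F [ 0.2 -0.  -1.1]
shift mm [ -93.2 -126.3    1.3] turn [0.14 0.28 2.4 ] | pos [ 0.5741 -0.1516  0.1812] t 21.05 w 45.6 F [ 0.2 -0.  -1.1]
```

Emit:
play_rows(commands=[[[-28,-9,0],[0,0,0.5],40],[[-55,-20,0],[0,0,1],40],[[-78,-36,0],[0,0,2],40],[[-88,-60,0],[0,0,2.4],40],[[-92,-85,0],[0,0,2.4],40]])

```text
time_s: 21.47
position: [0.4838, -0.2426, 0.1813]
ee_rot: [0.003, 0.738, 0.675, -0.001]
wrist_force: [-0.8, -0.7, -2.1]
grip_width: 0.0458
```

```bash
python3 go.py .4437 -.239 .15 85
```

```text
shift mm [  0.1 -40.4  31.2] turn [ 0.18  0.36 -0.16] | pos [ 0.4838 -0.2426  0.1813] t 21.47 w 45.8 F [-0.8 -0.7 -2.1]
```

Emit:
play_rows(commands=[[[0,-14,4],[0,0,0],40],[[0,-28,10],[0.2,0.3,0],40],[[0,-37,18],[0.2,0.3,0],40],[[0,-40,27],[0.2,0.3,0],40],[[0,-40,31],[0.2,0.3,0],40]])

```text
time_s: 21.88
position: [0.4417, -0.2387, 0.1493]
ee_rot: [-0.002, 0.739, 0.674, -0.001]
wrist_force: [-0.0, 0.2, -1.4]
grip_width: 0.0454
```

```bash
python3 - <<'E'
from h import *
S=bot.read_camera("scene")[:,:,::-1]; S=S[100:300,170:350]; cv2.imwrite("pics/s18.png",cv2.resize(S,None,fx=3,fy=3,interpolation=cv2.INTER_CUBIC))
E
python3 go.py .4437 -.239 .086 85
```

```text
shift mm [-0.1  1.5 63. ] turn [-0.18 -0.04 -0.24] | pos [ 0.4424 -0.2388  0.149 ] t 21.93 w 45.6 F [ 0.5  0.3 -2.4]
```

View pics/s18.png

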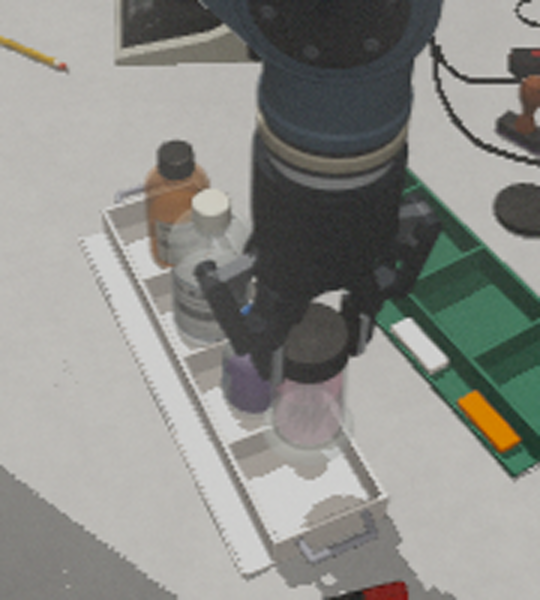

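Emit:
play_rows(commands=[[[0,1,14],[0,0,0],40],[[0,1,30],[0,0,0],40],[[0,1,44],[0,0,0],40],[[0,1,54],[0,0,0],40],[[0,1,60],[0,0,0],40]])

```text
time_s: 22.35
position: [0.4432, -0.2389, 0.0881]
ee_rot: [-0.002, 0.739, 0.674, -0.001]
wrist_force: [-0.5, 0.1, -1.4]
grip_width: 0.0458
```

Emit:
play_rows(commands=[[[0,0,1.5],[0,0,0],40],[[0,0,2.5],[0,0,0],40],[[0,0,3],[0,0,0],40],[[0,0,3],[0,0,0],40],[[0,0,3],[0,0,0],40]])

```text
time_s: 22.77
position: [0.4436, -0.2391, 0.0856]
ee_rot: [-0.001, 0.739, 0.674, -0.001]
wrist_force: [-0.1, 0.2, -1.0]
grip_width: 0.0456
```

Emit:
play_rows(commands=[[[0,0,1],[0,0,0],40],[[0,0,1.5],[0,0,0],40],[[0,0,1.5],[0,0,0],52],[[0,0,1.5],[0,0,0],65],[[0,0,1.5],[0,0,0],80]])

```text
time_s: 23.18
position: [0.4437, -0.2393, 0.0843]
ee_rot: [-0.001, 0.739, 0.674, -0.001]
wrist_force: [-0.5, -0.2, 0.5]
grip_width: 0.0745
```

Emit:
play_rows(commands=[[[0,0,-5],[0,0,0],80],[[0,0,-22],[0,0,0],80],[[0,0,-50],[0,0,0],80],[[0,0,-80],[0,0,0],80],[[0,0,-110],[0,0,0],80]])

```text
time_s: 23.6
position: [0.4435, -0.2389, 0.1956]
ee_rot: [-0.002, 0.739, 0.674, -0.001]
wrist_force: [-0.0, 0.1, 0.0]
grip_width: 0.08
```

```bash
python3 go.py .3 -.53 .23 60
```

```text
shift mm [-302.9 -116.5  -34.3] turn [-2.100e-01 -1.000e-02  2.477e+01] | pos [ 0.4435 -0.2389  0.1956] t 23.6 w 80.0 F [-0.   0.1  0. ]
```

Retreating clear of the scene so both cameras can check.

Emit:
play_rows(commands=[[[-25,-10,-10],[0,0,2],80],[[-55,-22,-20],[0,0,5],80],[[-88,-35,-30],[0,0,9],80],[[-120,-47,-34],[0,0,13],80],[[-150,-58,-34],[0,0,17],80]])

```text
time_s: 24.02
position: [0.3717, -0.3851, 0.2317]
ee_rot: [0.001, 0.831, 0.556, -0.001]
wrist_force: [0.8, 0.5, 0.2]
grip_width: 0.0798
```

```bash
python3 go.py .25 -.55 .23 45
```

```text
shift mm [-198.8  -49.6    2.3] turn [ 0.    0.15 22.58] | pos [ 0.3717 -0.3851  0.2317] t 24.02 w 79.8 F [0.8 0.5 0.2]
```

Emit:
play_rows(commands=[[[-35,-9,0],[0,0,4],80],[[-70,-18,0],[0,0,9],80],[[-105,-26,0],[0,0,14],80],[[-140,-35,0],[0,0,19],80],[[-165,-42,0],[0,0,22],80]])

```text
time_s: 24.43
position: [0.2679, -0.5242, 0.2327]
ee_rot: [0.002, 0.923, 0.385, -0.002]
wrist_force: [0.1, -0.7, 0.1]
grip_width: 0.0798
```

Emit:
play_rows(commands=[[[0,0,0],[0,0,0],80],[[0,0,0],[0,0,0],80],[[0,0,0],[0,0,0],80],[[0,0,0],[0,0,0],80],[[0,0,0],[0,0,0],80]])

```text
time_s: 24.85
position: [0.2689, -0.5227, 0.2328]
ee_rot: [0.001, 0.923, 0.386, -0.001]
wrist_force: [-0.7, -0.0, -0.6]
grip_width: 0.08
```

Run:
```python
from h import *
S=bot.read_camera("scene")[:,:,::-1]; cv2.imwrite("pics/s19.png",cv2.resize(S[100:300,170:350],None,fx=3,fy=3,interpolation=cv2.INTER_CUBIC))
S=bot.read_camera("top")[:,:,::-1];S=S[100:285,180:400]; cv2.imwrite("pics/t19.png",cv2.resize(S,None,fx=3.6,fy=3.2,interpolation=cv2.INTER_CUBIC))
```

```text
(no output)
```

View pics/s19.png

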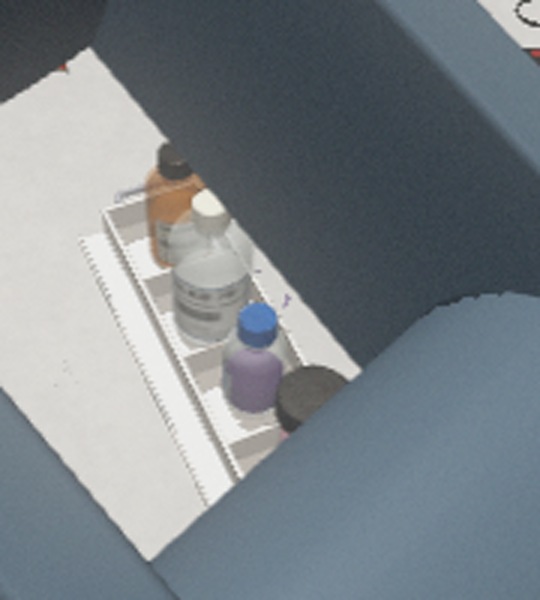

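View pics/t19.png

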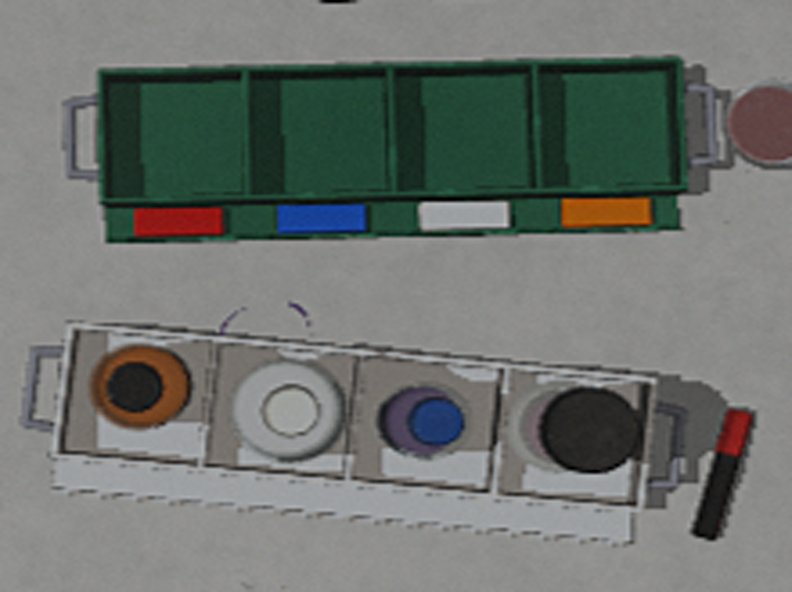

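Run:
```python
from h import *
c=np.array([.4535,-.1196]); a=np.radians(-4.88); ex=np.array([np.cos(a),np.sin(a)]); ey=np.array([-np.sin(a),np.cos(a)])
for n,p,z in [("amber",(135,387),.116),("white",(291,410),.139),("blue",(437,420),.098),("jar",(590,429),.106)]:
    P=ray("top",*cr(*p),z)[:2]-c; print(n,(P@ex*1000).round(1),(P@ey*1000).round(1))
```

```text
amber 5.5 113.3
white 0.8 35.8
blue 2.2 -38.0
jar 5.0 -113.6
```

All four are within 7 mm of their pocket centres (limit 17 mm), upright and released. Handing in.

```bash
python3 -c "
from workcell import bot
print(bot.close_job())"
```

```text
the job is handed in; nothing more can be done
None
```

All four vessels now stand in the white rack in reverse order: amber, white cap, blue cap, staining jar from left to right. The green rack held jar, blue, white, amber. I handed the job in at about 25 s of the 115 s allowed.

**Final check:** The last top view showed each vessel upright and released in its own pocket. Their offsets from the pocket centres, in rack x and y, are all inside the 17 mm limit:

| Vessel | x offset (mm) | y offset (mm) |
|---|---|---|
| Amber bottle | 5.5 | −7 |
| White-cap bottle | 1 | −4 |
| Blue-cap bottle | 2 | 2 |
| Staining jar | 5 | 6 |

- **Regrip:** The white-cap bottle leaned about 5° in the first grip, so I set it back in its green pocket and gripped it again before moving it.
- **Readings that disagreed:** The gripper width differed from the given cap sizes by 2 to 4 mm. It read about 32 mm on the white cap and 26 mm on the blue cap (both 28 mm), and 46 mm on the jar lid (48 mm).
- **Not checked:** The arm hid most of the jar in the last scene view, so its final pose rests on the top view alone. I did not measure the height of each underside directly. Only the blue bottle gave a clear floor contact, about 6 N.

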